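# Vent the spray-air unit and hold its cover plate over the screw holes

### The job

Vent the spray-air unit on the low table: press its spring plunger fully down to the stop and hold it there a moment. Then pick up the cover plate and hold it level, hovering about 15 mm above the unit's flange without touching it, turned so that each of the four threaded holes shows whole through its own plate hole (the wide pair of holes toward the robot), ready for a colleague to start the screws. Finish while still holding the plate steady there, and leave the glue bottle and the jars where they stand.

Things in the scene. Friction and masses are not known exactly. Their poses are not given: they have to be found in the camera images.
- air_unit: grey spray-air unit bolted to the table, 94 x 230 x 100 mm. Origin: centre of its underside; z up, x away from the robot, y along the unit to the left. Aluminium flange 94 x 114 mm, face 100 mm up, with a pocket and four 6 mm threaded holes, centred at y +32 mm; vent plunger at y -58 mm. The crate's front wall, 157 mm high, stands 60 to 80 mm beyond its centre line
- plunger (a joint): travel of the vent plunger, m: 0 up, 0.009 fully down at its stop; a spring returns it when released; it starts to move at about 2 N and is fully down at about 6 N
- plunger_top (a point): centre of the top of the plunger's round black head (30 mm across, 8 mm thick), 118 mm above the table when up, 109 mm when fully down; it moves straight down
- cover_plate: flat steel plate, 90 (x) x 110 (y) x 5 mm, 0.2 to 0.33 kg, flat on the right part of the table, with four 14 mm through holes. Origin: centre of its underside, z up; its x starts within 0.65 rad of the unit's x. Black bridge handle on top, in the middle: a bar along y, 12 mm thick, 70 mm long, 24 to 40 mm above the underside, on 12 mm square posts at y +-29 mm
- hole_front_left (a point): centre, at the underside, of the cover plate's front left hole (14 mm), one of the wide pair (84 mm apart), x -32, y +42 mm from the plate's origin
- hole_front_right (a point): centre, at the underside, of the cover plate's front right hole (14 mm), one of the wide pair, x -32, y -42 mm from the plate's origin
- hole_rear_left (a point): centre, at the underside, of the cover plate's rear left hole (14 mm), one of the narrow pair (52 mm apart), x +32, y +26 mm from the plate's origin
- hole_rear_right (a point): centre, at the underside, of the cover plate's rear right hole (14 mm), one of the narrow pair, x +32, y -26 mm from the plate's origin
- thread_front_left (a point): centre, at the flange face, of the unit's front left threaded hole (6 mm), one of the wide pair (84 mm apart), x -32, y +42 mm from the flange centre
- thread_front_right (a point): centre, at the flange face, of the unit's front right threaded hole (6 mm), one of the wide pair, x -32, y -42 mm from the flange centre
- thread_rear_left (a point): centre, at the flange face, of the unit's rear left threaded hole (6 mm), one of the narrow pair (52 mm apart), x +32, y +26 mm from the flange centre
- thread_rear_right (a point): centre, at the flange face, of the unit's rear right threaded hole (6 mm), one of the narrow pair, x +32, y -26 mm from the flange centre
- glue_bottle: white glue bottle with a cone cap, 52 mm across, 140 mm high, standing on the front strip to the left of the unit; bystander; origin at its foot
- orange_jar: small squat paint jar, 50 mm across, 67 mm high, on the front strip to the right of the unit; bystander; origin at its foot
- magenta_jar: larger paint jar, 72 mm across, 113 mm high, beyond the cover plate; bystander; origin at its foot

How it is judged:
By the outcome, as a careful person would: the job done as asked, in the order asked, and still so for the second after the job is handed in, while the arm keeps its last pose, push and grip.
It also fails if it takes over 54 s, if anything falls off the work surface, if the arm or the gripper's body presses on something with over 40 N, if the wrist force passes 120 N, or if a joint passes its speed limit or range.

### The arm

A 6-joint arm with a two-finger parallel gripper is mounted at the origin on a cart in front of the work surface, level with it; the furniture and walls round the work are solid. World frame = base frame: x ahead of the robot, y to its left, z up, the work surface at z = 0. Lengths are in mm, angles in rad, forces in N, time in s.
With the tool pointing down it reaches from about 400 to 825 mm from the base axis. Payload 7 kg.
Tool frame: the origin (TCP) lies at the very end of the fingers, on their centre line; the grasp point (between the pads) lies 19 mm behind it; z points along the fingers, y is the line along which they close (so a half turn about z gives the same grasp; the last joint's range is limited). The gripper opens to 88 mm and grips with 3 to 60 N. Pads are 19 mm wide; open, the fingers measure 130 mm over their backs; the gripper's body (78 mm by 193 mm) begins 47 mm behind the grasp point.
Start: joints at [1.559, 0.359, 0.012, 0, -1.224, -0.288], TCP at [199.356, 644.866, 226.561] pointing down, gripper open.
Joint ranges: [-3.07, 3.07], [-1.43, 2.12], [-1.02, 1.25], [-3.03, 1.67], [-3.05, -0], [-3.03, 3.03]. Speed limits (rad/s): [2.39, 2.39, 3.01, 3.14, 3.14, 3.14].

### API

Orientations are given as a rotation vector (axis times angle).
In Python, from station import r gives the robot as it stands.
- The arm moves only by the tool step_arm, never from a script. Its arguments are lists of equal length, an entry for each row: "dp": the shift along the world's x, y, z in units of 0.025 m (1.0 is 0.025 m), a list of three; "angular": the turn, a rotation vector about the world's x, y, z in units of 0.1 rad (1.0 is 0.1 rad), a list of three. A call has 1 to 20 rows; each row shifts and turns the commanded pose from where the row before left it; what a row does not reach is not made up. A row lasts 1/12 s, in which the tool goes at most 41.7 mm and 7.16 degrees, less where a joint would pass 70% of its speed; a pose out of reach is approached as far as the arm can. A call with a number of a shift or a turn outside -1 to 1 is refused whole. A call with a gripper value outside its range is refused whole. "claw" is the opening, from 0 (shut) to 1 (fully open), set as the call begins (left out, the last holds). The fingers move at their own pace and stop on an object; "grip_force" is the grip in N (left out, the last holds). Time passes only in rows, so rows that do not move let the fingers close. It gives the time, the measured TCP pose, the force and the opening at its end, in the units of the state.
- r.get_obs(): the state, without advancing time (a new reading comes with each control period).
- r.camera(name): name is "side" or "top"; returns (picture, depth): 480x640x3 uint8, red, green, blue; 480x640 float32, mm along the optical axis (not along the pixel's ray), 0 where there is no reading.
- r.calibration(name): a dict with "mtx" (3x3 intrinsics, pixels), "R" (3x3) and "t" (3): a world point X has camera coordinates R X + t. Camera axes: x right, y down, z forward; pixel columns grow to the right and rows downward; lengths in mm; the calibration is good to about 2 mm. A picture is of the moment at which its call begins. calibration takes no time and is no camera call.
- r.hand_in(): hands the job in, once; it reports no verdict.
The state is a dict: "t": time; "joint_pos": joint angles; "qd": joint speeds; "joint_efforts": joint torques, N m; "ee_pos": TCP position; "tcp_rot": TCP orientation; "contact_force": force on the tool from outside, world axes, zero at the start; "torque": the same for the moment, N m; "grip_width": opening from 0.0 (shut) to 1.0 (fully open).
Only numpy, scipy, OpenCV 4.12 (cv2) and the standard library are available. Lean on these libraries where they do the work, as an engineer would, in place of code of your own. Each camera call takes 0.05 s, during which the arm holds its last target. There are 200 camera calls.

## Working session

There is one attempt and no reset: what is moved stays moved. The work goes in short steps, Python scripts to look and compute and a tool call to move; the robot and the scene stay as the last step left them, time stands still between calls to the robot, and variables do not carry over. Pictures are saved under pics/ and viewed, on a budget of 10 in all, crops included, one or two more only if the job needs it, and the job is handed in when it is done.

Besides the shell and the picture viewer there is one more tool, called after "Call:" as a command line: name --argument value ..., lists and objects as JSON in quotes. step_arm: Moves the arm, as the interface text tells. Shifts and turns lie within -1 to 1; 1 stands for 0.025 m of shift or 0.1 rad of turn. Its arguments: {"type":"object","properties":{"dp":{"type":"array","items":{"type":"array","items":{"type":"number","minimum":-1,"maximum":1}}},"angular":{"type":"array","items":{"type":"array","items":{"type":"number","minimum":-1,"maximum":1}}},"claw":{"type":"number"},"grip_force":{"type":"number"}},"required":["dp","angular"]}

```bash
mkdir -p pics; ls; python3 - <<'E'
from station import r
import cv2,numpy as np
np.set_printoptions(precision=3,suppress=True)
o=r.get_obs();print(o)
for n in("top","side"):
    p,d=r.camera(n);cv2.imwrite(f"pics/{n}0.png",p[:,:,::-1]);np.save(f"pics/{n}0.npy",d);np.save(f"pics/{n}0c.npy",p)
    c=r.calibration(n);print(c, -c["R"].T@c["t"])
E
```

```text
pics
{'t': 0.0, 'joint_pos': array([ 1.559,  0.359,  0.011, -0.   , -1.224, -0.288]), 'qd': array([-0.   ,  0.   , -0.   ,  0.001, -0.   , -0.001]), 'joint_efforts': array([ -0.   , -58.271,  29.306,   6.997,   0.007,  -0.   ]), 'ee_pos': array([199.205, 644.41 , 225.631]), 'tcp_rot': array([ 3.105, -0.469, -0.   ]), 'contact_force': array([-0.318,  0.107,  0.499]), 'torque': array([ 0.032, -0.033, -0.   ]), 'grip_width': 1.0039153761743902}
{'mtx': array([[556.865,   0.   , 328.82 ],
       [  0.   , 556.865, 226.562],
       [  0.   ,   0.   ,   1.   ]]), 'R': array([[ 0.01 , -1.   ,  0.009],
       [-0.989, -0.012, -0.147],
       [ 0.147, -0.007, -0.989]]), 't': array([  96.037,  541.355, 1553.53 ])} [ 306.131  113.426 1615.29 ]
{'mtx': array([[605.492,   0.   , 330.308],
       [  0.   , 605.492, 235.919],
       [  0.   ,   0.   ,   1.   ]]), 'R': array([[-0.981, -0.195,  0.01 ],
       [-0.114,  0.529, -0.841],
       [ 0.159, -0.826, -0.541]]), 't': array([ 534.276,   76.056, 1778.198])} [ 249.726 1532.999 1020.184]
```

View pics/top0.png

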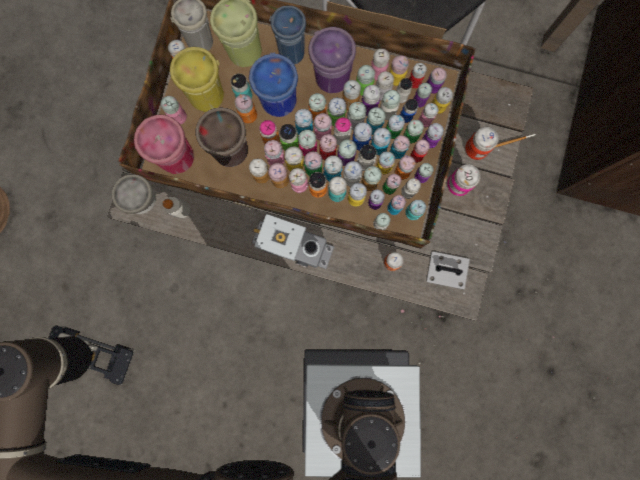

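View pics/side0.png

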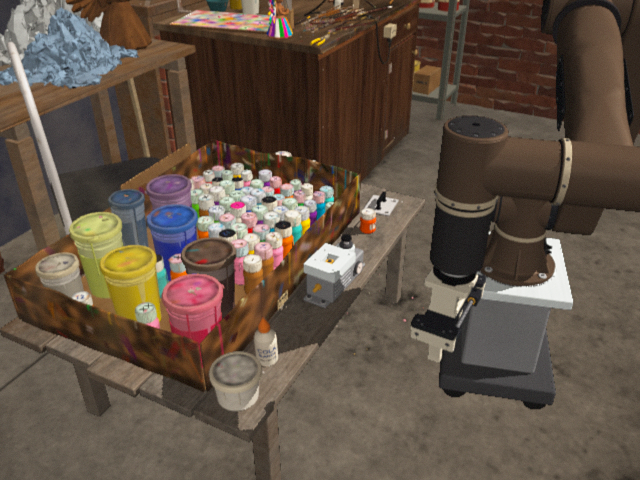

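The top view shows the unit near (292,241), its plunger at (311,246), the plate near (448,270), the orange jar at (395,261), the bottle at (172,205) and the magenta jar at (463,180). The side view shows the same layout. Next I'll enlarge the unit and the plate.

```bash
python3 - <<'E'
import cv2,numpy as np
t=cv2.imread("pics/top0.png");s=cv2.imread("pics/side0.png")
f=lambda im,x,y,w,h:cv2.resize(im[y:y+h,x:x+w],(400,300),interpolation=cv2.INTER_CUBIC)
# 5x crops 80x60
o=np.vstack([np.hstack([f(t,252,210,80,60),f(t,408,240,80,60)]),np.hstack([f(s,295,230,80,60),f(s,345,180,80,60)])])
cv2.imwrite("pics/crop0.png",o)
E
```

```text
(no output)
```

View pics/crop0.png

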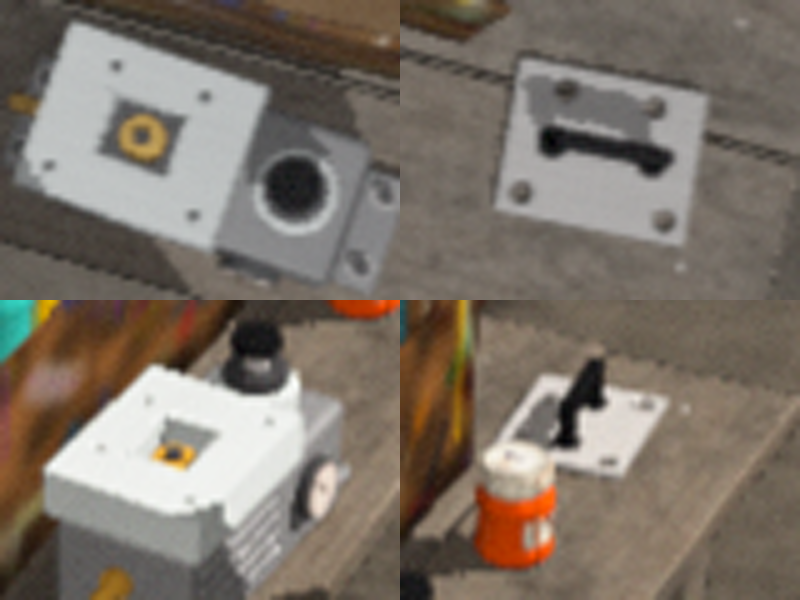

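Both wide hole pairs face the robot. The threads show in the top crop at about (48,166), (193,216), (116,66) and (205,97), and the plate holes at (521,192), (663,220), (567,90) and (655,107). I'll refine these and fit poses.

```bash
cat >h.py <<'E'
import cv2,numpy as np
from station import r
np.set_printoptions(precision=2,suppress=True)
C={n:r.calibration(n) for n in("top","side")}
def ray(n,px,z):
    c=C[n];d=c["R"].T@np.linalg.solve(c["mtx"],[px[0],px[1],1]);o=-c["R"].T@c["t"]
    return o+d*(z-o[2])/d[2]
def proj(n,X):
    c=C[n];q=c["mtx"]@(c["R"]@np.asarray(X,float)+c["t"]);return q[:2]/q[2]
def blob(im,px,rad=3):
    g=im.mean(2);x,y=np.round(px).astype(int);w=g[y-rad:y+rad+1,x-rad:x+rad+1]
    w=np.clip(np.percentile(w,65)-w,0,None);Y,X=np.mgrid[y-rad:y+rad+1,x-rad:x+rad+1]
    return np.array([(w*X).sum(),(w*Y).sum()])/w.sum()
def rigid(L,W):
    L,W=np.array(L,float)[:,:2],np.array(W)[:,:2];a,b=L.mean(0),W.mean(0);l=(L-a)@[1,1j];w=(W-b)@[1,1j]
    th=np.angle((w*l.conj()).sum());R=np.array([[np.cos(th),-np.sin(th)],[np.sin(th),np.cos(th)]])
    t=b-R@a;return t,th,W-(L@R.T+t)
H=np.array([[-32,42],[-32,-42],[32,26],[32,-26]])
E
python3 - <<'E'
from h import *
t=np.load("pics/top0c.npy");s=np.load("pics/side0c.npy");dt=np.load("pics/top0.npy");ds=np.load("pics/side0.npy")
f=lambda cx,cy,x,y:np.array([(cx+.5)/5-.5+x,(cy+.5)/5-.5+y])
def do(n,im,pts,x,y,z,rad,H=H):
    P=[blob(im,f(a,b,x,y),rad) for a,b in pts];print(n,[f"{p[0]:.1f},{p[1]:.1f}" for p in P])
    W=[ray(n,p,z) for p in P];tr,th,res=rigid(H,W);print(" pose",tr,th,"res",res.ravel())
    return tr,th
do("top",t,[(48,166),(193,216),(116,66),(205,97)],252,210,100,2)
do("side",s,[(190,200),(269,121),(101,148),(148,101)],295,230,100,2)
do("top",t,[(121,192),(263,220),(167,90),(255,107)],408,240,2,2)
# flange corners
FC=[[47,57],[47,-57],[-47,-57],[-47,57]]
for n,pts,x,y in(("top",[(72,22),(270,90),(215,250),(20,182)],252,210),("side",[(152,365-300),(300,375-300),(230,515-300),(45,485-300)],295,230)):
    W=[ray(n,f(a,b,x,y),100) for a,b in pts]
    if n=="side":L=[FC[1],FC[2],FC[3],FC[0]]
    else:L=FC
    print(n,"flange",rigid(L,W))
PC=[[45,55],[45,-55],[-45,-55],[-45,55]]
W=[ray("top",f(a,b,408,240),5) for a,b in[(119,58),(308,97),(285,245),(95,207)]];print("plate top",rigid(PC,W))
W=[ray("side",f(a,b,345,180),5) for a,b in[(142,75),(268,100),(226,180)]];print("plate side",rigid(PC[1:2]+PC[2:4] ,W))
print("plunger top",ray("top",f(296,186,252,210),118),"side",ray("side",f(258,32,295,230),118))
print("bar top",ray("top",f(150,140,408,240),40),ray("top",f(258,158,408,240),40))
for n,d,p in(("top",dt,f(40,120,252,210)),("top",dt,f(120,150,408,240)),("top",dt,f(296,186,252,210)),("side",ds,f(180,120,295,230))):
    print(n,d[int(p[1]),int(p[0])], (C[n]["R"]@ray(n,p,100)+C[n]["t"])[2])
E
```

```text
top ['261.0,243.1', '290.2,252.7', '274.8,222.8', '292.5,228.9']
 pose [501.24 237.  ] -0.3194372434354178 res [-0.58  0.71  0.21 -0.05  0.32 -0.43  0.05 -0.23]
side ['333.5,271.3', '348.4,253.9', '314.8,259.2', '324.3,249.7']
 pose [499.13 235.39] -0.32078152502626195 res [-2.51  5.46  0.09 -1.12  0.75 -2.11  1.67 -2.23]
top ['432.0,278.4', '460.6,284.2', '440.8,257.8', '458.6,261.7']
 pose [ 421.08 -245.31] -0.1876069817594836 res [ 0.2  -0.2  -0.03 -0.37  0.45  0.52 -0.62  0.04]
top flange (array([501.58, 234.77]), np.float64(-0.3130584414302057), array([[ 0.43,  1.5 ],
       [-1.09,  0.18],
       [-0.15, -0.25],
       [ 0.81, -1.43]]))
side flange (array([498.72, 224.77]), np.float64(-0.10844835992367942), array([[-11.12,   0.63],
       [  0.67, -16.83],
       [  2.42,   5.96],
       [  8.02,  10.24]]))
plate top (array([ 422.6, -244.5]), np.float64(-0.1852589003185175), array([[-0.54,  1.31],
       [-1.8 , -0.18],
       [ 0.98, -1.18],
       [ 1.36,  0.05]]))
plate side (array([ 418.75, -245.13]), np.float64(-0.16469837895965062), array([[ 1.11, -2.86],
       [ 0.48, -0.78],
       [-1.59,  3.64]]))
plunger top [472.74 150.7  118.  ] side [472.26 145.78 118.  ]
bar top [ 426.23 -207.48   40.  ] [ 416.71 -268.57   40.  ]
top 1522.3132 1527.4108450319036
top 1619.656 1517.0434385841788
top 1506.303 1523.3060746555198
side 1634.2355 1628.0046104154724
```

Call:
step_arm --dp '[[0.55, -0.99, 0], [0.55, -0.99, 0], [0.55, -0.99, 0], [0.55, -0.99, 0], [0.55, -0.99, 0], [0.55, -0.99, 0], [0.55, -0.99, 0], [0.55, -0.99, 0], [0.55, -0.99, 0], [0.55, -0.99, 0], [0.55, -0.99, 0], [0.55, -0.99, 0], [0.55, -0.99, 0], [0.55, -0.99, 0], [0.55, -0.99, 0], [0.55, -0.99, 0], [0.55, -0.99, 0], [0.55, -0.99, 0], [0.55, -0.99, -0.5], [0.55, -0.99, -0.5]]' --angular '[[0, 0, 0], [0, 0, 0], [0, 0, 0], [0, 0, 0], [0, 0, 0], [0, 0, 0], [0, 0, 0], [0, 0, 0], [0, 0, 0], [0, 0, 0], [0, 0, 0], [0, 0, 0], [0, 0, 0], [0, 0, 0], [0, 0, 0], [0, 0, 0], [0, 0, 0], [0, 0, 0], [0, 0, 0], [0, 0, 0]]' --claw 0 --grip_force 40

```text
t: 1.77
ee_pos: [475.0, 148.8, 201.8]
tcp_rot: [-3.105, 0.469, -0.002]
contact_force: [-0.2, 1.3, 0.1]
grip_width: 0.007
```

```bash
python3 - <<'E'
from h import *
print("orange",ray("top",(395,261),67),"magenta",ray("top",(464,177),113),"bottle",ray("side",(264,322),140), "bucket d")
d=np.load("pics/top0.npy")
# tallest heights in crate near unit: convert depth to world z
ys,xs=np.mgrid[0:480,0:640];c=C["top"];K=np.linalg.inv(c["mtx"])
P=(np.stack([xs,ys,np.ones_like(xs)],-1)@K.T)*d[...,None];W=(P-c["t"])@c["R"]
for (a,b,e,f) in((330,170,430,230),(250,120,430,230),(440,150,480,200),(430,250,470,290)):
    w=W[b:f,a:e,2];print((a,b,e,f),np.percentile(w,[5,50,95,99.5]))
o=r.get_obs();print(o["t"],o["ee_pos"],o["joint_pos"],o["tcp_rot"],o["grip_width"],o["contact_force"])
E
```

```text
orange [441.27 -83.33  67.  ] magenta [ 672.51 -270.47  113.  ] bottle [582.91 562.04 140.  ] bucket d
(330, 170, 430, 230) [  1.3   49.07 126.4  153.11]
(250, 120, 430, 230) [  0.47  80.47 126.65 155.46]
(440, 150, 480, 200) [ -7.87  45.83 155.27 164.49]
(430, 250, 470, 290) [-7.31  1.2  34.5  45.89]
1.7667 [475.04 148.76 201.78] [ 0.7   0.08 -0.41 -0.   -1.08  0.57] [-3.11  0.47 -0.  ] 0.007439305879568725 [-0.25  1.27  0.07]
```

Call:
step_arm --dp '[[-0.1, 0.08, -0.7], [0, 0, -0.7], [0, 0, -0.7], [0, 0, -0.6], [0, 0, -0.2], [0, 0, -0.1], [0, 0, 0]]' --angular '[[0, 0, 0], [0, 0, 0], [0, 0, 0], [0, 0, 0], [0, 0, 0], [0, 0, 0], [0, 0, 0]]'

```text
t: 2.35
ee_pos: [471.8, 151.8, 126.5]
tcp_rot: [3.106, -0.469, -0.001]
contact_force: [-0.1, -0.4, -0.2]
grip_width: 0.001
```

Call:
step_arm --dp '[[0, 0, -0.15], [0, 0, -0.15], [0, 0, -0.1], [0, 0, -0.1], [0, 0, -0.1], [0, 0, 0]]' --angular '[[0, 0, 0], [0, 0, 0], [0, 0, 0], [0, 0, 0], [0, 0, 0], [0, 0, 0]]'

```text
t: 2.85
ee_pos: [472.2, 152.2, 111.7]
tcp_rot: [-3.106, 0.469, -0.001]
contact_force: [-1.6, 2.1, 4.2]
grip_width: 0.004
```

Call:
step_arm --dp '[[0, 0, -0.05], [0, 0, -0.05], [0, 0, 0]]' --angular '[[0, 0, 0], [0, 0, 0], [0, 0, 0]]'

```text
t: 3.1
ee_pos: [472.2, 152.2, 109.4]
tcp_rot: [-3.106, 0.469, -0.001]
contact_force: [-1.8, 1.9, 5.2]
grip_width: 0.006
```

Call:
step_arm --dp '[[0, 0, -0.04], [0, 0, -0.04], [0, 0, 0], [0, 0, 0]]' --angular '[[0, 0, 0], [0, 0, 0], [0, 0, 0], [0, 0, 0]]'

```text
t: 3.43
ee_pos: [472.4, 152.3, 109.1]
tcp_rot: [-3.106, 0.468, -0.002]
contact_force: [-7.2, 0.7, 20.0]
grip_width: 0.004
```

Call:
step_arm --dp '[[0, 0, 0], [0, 0, 0], [0, 0, 0], [0, 0, 0], [0, 0, 0], [0, 0, 0], [0, 0, 0], [0, 0, 0], [0, 0, 0], [0, 0, 0], [0, 0, 0], [0, 0, 0], [0, 0, 0], [0, 0, 0], [0, 0, 0]]' --angular '[[0, 0, 0], [0, 0, 0], [0, 0, 0], [0, 0, 0], [0, 0, 0], [0, 0, 0], [0, 0, 0], [0, 0, 0], [0, 0, 0], [0, 0, 0], [0, 0, 0], [0, 0, 0], [0, 0, 0], [0, 0, 0], [0, 0, 0]]'

```text
t: 4.68
ee_pos: [472.4, 152.2, 109.0]
tcp_rot: [-3.106, 0.468, -0.002]
contact_force: [-7.3, 0.1, 20.5]
grip_width: 0.006
```

Call:
step_arm --dp '[[0, 0, 0.4], [0, 0, 1], [0, 0, 1], [0, 0, 1], [-0.13, -0.99, 0], [-0.13, -0.99, 0], [-0.13, -0.99, 0], [-0.13, -0.99, 0], [-0.13, -0.99, 0], [-0.13, -0.99, 0], [-0.13, -0.99, 0], [-0.13, -0.99, 0], [-0.13, -0.99, 0], [-0.13, -0.99, 0], [-0.13, -0.99, 0], [-0.13, -0.99, 0], [-0.13, -0.99, 0], [-0.13, -0.99, 0], [-0.13, -0.99, 0], [-0.13, -0.99, 0]]' --angular '[[0, 0, 0], [0, 0, 0], [0, 0, 0], [0, 0, 0], [0, 0, -0.91], [0, 0, -0.91], [0, 0, -0.91], [0, 0, -0.91], [0, 0, -0.91], [0, 0, -0.91], [0, 0, -0.91], [0, 0, -0.91], [0, 0, -0.91], [0, 0, -0.91], [0, 0, -0.91], [0, 0, -0.91], [0, 0, -0.91], [0, 0, -0.91], [0, 0, -0.91], [0, 0, -0.91]]' --claw 0

```text
t: 6.35
ee_pos: [419.0, -245.3, 191.9]
tcp_rot: [2.001, -2.422, -0.001]
contact_force: [0.7, 0.1, 0.0]
grip_width: 0.005
```

Call:
step_arm --dp '[[0, 0, 0], [0, 0, 0], [0, 0, 0]]' --angular '[[0, 0, 0], [0, 0, 0], [0, 0, 0]]' --claw 0.7

```text
t: 6.6
ee_pos: [419.4, -244.0, 191.7]
tcp_rot: [2.007, -2.417, -0.001]
contact_force: [0.3, 0.1, -0.0]
grip_width: 0.175
```

```bash
cat >>h.py <<'E'
from scipy.spatial.transform import Rotation as Ro
def st():
    o=r.get_obs();M=Ro.from_rotvec(o["tcp_rot"]).as_matrix()
    print(o["t"],o["ee_pos"],"phi",np.arctan2(M[1,0],M[0,0]),"z",M[:,2].round(4),"q",o["joint_pos"],"F",o["contact_force"],o["grip_width"]);return o
E
python3 -c "
from h import *
st()"
```

```text
6.6 [ 419.39 -244.04  191.74] phi -1.755655859958758 z [-0.  0. -1.] q [-0.12  0.07 -0.45 -0.   -1.05 -0.06] F [ 0.33  0.14 -0.03] 0.17511348063301657
```

Call:
step_arm --dp '[[0.07, -0.05, -0.7], [0, 0, -0.7], [0, 0, -0.7], [0, 0, -0.7], [0, 0, -0.7], [0, 0, -0.7], [0, 0, -0.6], [0, 0, -0.3], [0, 0, 0], [0, 0, 0]]' --angular '[[0, 0, 0], [0, 0, 0], [0, 0, 0], [0, 0, 0], [0, 0, 0], [0, 0, 0], [0, 0, 0], [0, 0, 0], [0, 0, 0], [0, 0, 0]]' --claw 0.7

```text
t: 7.43
ee_pos: [421.8, -244.9, 64.8]
tcp_rot: [2.008, -2.415, -0.0]
contact_force: [-0.1, -0.4, -0.2]
grip_width: 0.702
```

```bash
python3 - <<'E'
from h import *
st()
p,_=r.camera("top");q,_=r.camera("side")
f=lambda im,x,y:cv2.resize(im[y:y+75,x:x+100],(400,300),interpolation=cv2.INTER_CUBIC)
cv2.imwrite("pics/g1.png",np.hstack([f(p,398,225),f(q,330,150)])[:,:,::-1])
E
```

```text
7.4333 [ 421.82 -244.94   64.79] phi -1.7542589080438447 z [-0. -0. -1.] q [-0.12  0.23 -0.6   0.   -0.74 -0.06] F [-0.15 -0.37 -0.16] 0.7017560490410071
```

View pics/g1.png

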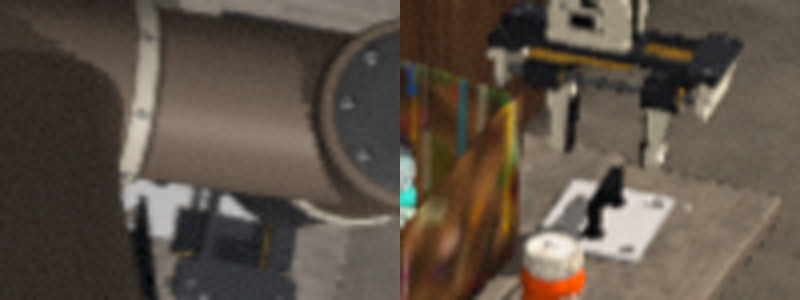

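The side view shows the open fingers straddling the bar, at (565,130) and (655,140) with the bar at (605,200). The arm blocks the top view. I'll descend and grip.

Call:
step_arm --dp '[[0, 0, -0.5], [0, 0, -0.5], [0, 0, -0.5], [0, 0, -0.3], [0, 0, -0.2], [0, 0, -0.06], [0, 0, 0], [0, 0, 0]]' --angular '[[0, 0, 0], [0, 0, 0], [0, 0, 0], [0, 0, 0], [0, 0, 0], [0, 0, 0], [0, 0, 0], [0, 0, 0]]'

```text
t: 8.2
ee_pos: [422.0, -245.5, 13.6]
tcp_rot: [-2.007, 2.417, -0.001]
contact_force: [-0.4, -0.3, 0.1]
grip_width: 0.702
```

Call:
step_arm --dp '[[0, 0, 0], [0, 0, 0], [0, 0, 0], [0, 0, 0], [0, 0, 0], [0, 0, 0], [0, 0, 0], [0, 0, 0], [0, 0, 0], [0, 0, 0]]' --angular '[[0, 0, 0], [0, 0, 0], [0, 0, 0], [0, 0, 0], [0, 0, 0], [0, 0, 0], [0, 0, 0], [0, 0, 0], [0, 0, 0], [0, 0, 0]]' --claw 0 --grip_force 45

```text
t: 9.03
ee_pos: [421.8, -245.4, 13.1]
tcp_rot: [-2.007, 2.417, -0.0]
contact_force: [0.5, 0.9, 0.3]
grip_width: 0.133
```

```bash
python3 -c "
from h import *
st()"
```

```text
9.0333 [ 421.75 -245.38   13.08] phi -1.755702703912549 z [ 0. -0. -1.] q [-0.12  0.31 -0.65  0.   -0.61 -0.06] F [0.5  0.91 0.29] 0.13260159588577405
```

Call:
step_arm --dp '[[0, 0, 0.1], [0, 0, 0.2], [0, 0, 0.5], [0, 0, 0.8], [0, 0, 0.9], [0, 0, 0.9], [0, 0, 0.9], [0, 0, 0.9], [0, 0, 0.9], [0, 0, 0.7], [0, 0, 0.4], [0, 0, 0], [0, 0, 0]]' --angular '[[0, 0, 0], [0, 0, 0], [0, 0, 0], [0, 0, 0], [0, 0, 0], [0, 0, 0], [0, 0, 0], [0, 0, 0], [0, 0, 0], [0, 0, 0], [0, 0, 0], [0, 0, 0], [0, 0, 0]]'

```text
t: 10.12
ee_pos: [421.2, -245.1, 192.7]
tcp_rot: [-2.006, 2.417, 0.0]
contact_force: [-0.1, 0.6, -2.3]
grip_width: 0.133
```

Call:
step_arm --dp '[[0.05, 0.3, 0], [0.1, 0.6, 0], [0.16, 0.9, 0], [0.16, 0.95, 0], [0.16, 0.95, 0], [0.16, 0.95, 0], [0.16, 0.95, 0], [0.16, 0.95, 0], [0.16, 0.95, 0], [0.16, 0.95, 0], [0.16, 0.95, 0], [0.16, 0.95, 0], [0.16, 0.95, 0], [0.16, 0.95, 0], [0.16, 0.95, 0], [0.16, 0.95, 0], [0.16, 0.95, 0], [0.16, 0.95, 0], [0.16, 0.95, 0], [0.16, 0.9, 0]]' --angular '[[0, 0, 0], [0, 0, 0], [0, 0, 0], [0, 0, -0.09], [0, 0, -0.09], [0, 0, -0.09], [0, 0, -0.09], [0, 0, -0.09], [0, 0, -0.09], [0, 0, -0.09], [0, 0, -0.09], [0, 0, -0.09], [0, 0, -0.09], [0, 0, -0.09], [0, 0, -0.09], [0, 0, -0.09], [0, 0, -0.09], [0, 0, -0.09], [0, 0, 0], [0, 0, 0]]'

```text
t: 11.78
ee_pos: [496.4, 203.3, 191.2]
tcp_rot: [1.837, -2.544, -0.0]
contact_force: [0.1, -0.6, -3.0]
grip_width: 0.132
```

Call:
step_arm --dp '[[0.09, 0.6, 0], [0.02, 0.2, 0], [0, 0, 0], [0, 0, 0], [0, 0, 0]]' --angular '[[0, 0, 0], [0, 0, 0], [0, 0, 0], [0, 0, 0], [0, 0, 0]]'

```text
t: 12.2
ee_pos: [499.6, 221.2, 192.7]
tcp_rot: [1.838, -2.547, 0.0]
contact_force: [-0.4, 0.5, -2.5]
grip_width: 0.13
```

```bash
python3 - <<'E'
from h import *
st()
p,_=r.camera("top");q,_=r.camera("side")
np.save("pics/t2.npy",p);np.save("pics/s2.npy",q)
f=lambda im,x,y:cv2.resize(im[y:y+75,x:x+100],(400,300),interpolation=cv2.INTER_CUBIC)
cv2.imwrite("pics/g2.png",np.hstack([f(p,242,200),f(q,285,190)])[:,:,::-1])
E
```

```text
12.2 [499.63 221.19 192.67] phi -1.8913319109557578 z [-0. -0. -1.] q [ 0.78  0.17 -0.32 -0.   -1.08 -1.1 ] F [-0.35  0.46 -2.49] 0.12989384494762585
```

View pics/g2.png

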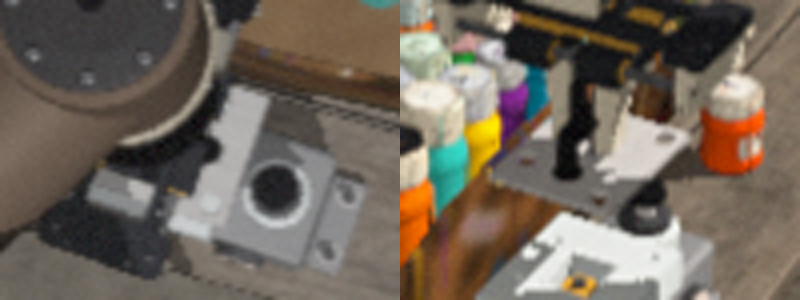

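The plate is held level. The side crop shows its four holes visible, and the plunger is back up. I'll move over the flange and check before the last descent.

Call:
step_arm --dp '[[0.02, 0.2, 0], [0.03, 0.3, 0], [0, 0.11, -0.2], [0, 0, -0.4], [0, 0, -0.4], [0, 0, -0.4], [0, 0, -0.2], [0, 0, -0.1], [0, 0, 0], [0, 0, 0], [0, 0, 0]]' --angular '[[0, 0, 0], [0, 0, 0], [0, 0, 0], [0, 0, 0], [0, 0, 0], [0, 0, 0], [0, 0, 0], [0, 0, 0], [0, 0, 0], [0, 0, 0], [0, 0, 0]]'

```text
t: 13.22
ee_pos: [501.7, 237.5, 151.0]
tcp_rot: [-1.839, 2.546, -0.0]
contact_force: [0.2, -0.2, -3.5]
grip_width: 0.132
```

```bash
python3 - <<'E'
from h import *
st()
p,_=r.camera("top");q,d=r.camera("side")
np.save("pics/t3.npy",p);np.save("pics/s3.npy",q);np.save("pics/sd3.npy",d)
f=lambda im,x,y:cv2.resize(im[y:y+75,x:x+100],(400,300),interpolation=cv2.INTER_CUBIC)
g=cv2.resize(q[215:275,280:380],(800,480),interpolation=cv2.INTER_CUBIC)
cv2.imwrite("pics/g3.png",g[:,:,::-1])
E
```

```text
13.2167 [501.67 237.53 151.01] phi -1.890786480214314 z [ 0.  0. -1.] q [ 0.8   0.22 -0.36  0.   -0.98 -1.12] F [ 0.15 -0.21 -3.48] 0.13226735021140099
```

View pics/g3.png

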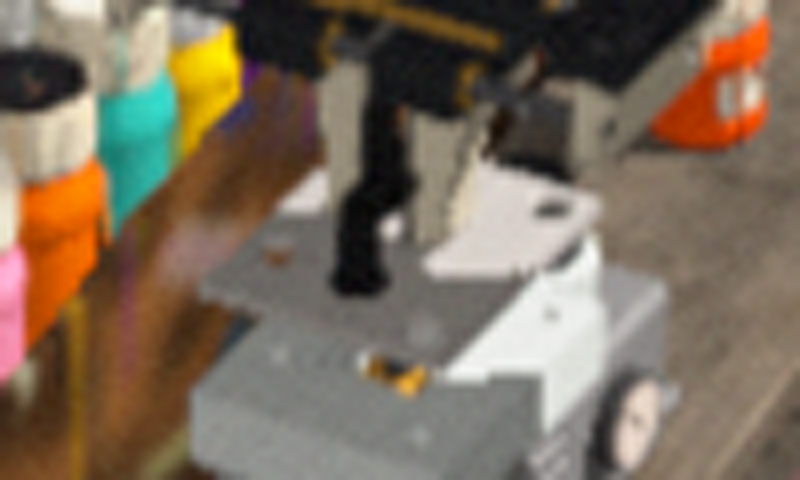

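```bash
python3 - <<'E'
from h import *
g=lambda a,b:((a+.5)/8-.5+280,(b+.5)/8-.5+215)
f=lambda a,b:((a+.5)/5-.5+295,(b-300+.5)/5-.5+230)
z=151-13.1
for dz in(2.5,5):
  W=[ray("side",g(*p),z+dz) for p in[(422,325),(550,210),(278,257)]]
  print("plate holes",rigid(H[:3],W))
PC=[[45,55],[-45,-55],]
W=[ray("side",g(*p),z+5) for p in[(203,287),(598,203)]];print("plate corners",rigid(PC,W))
print("threads0",rigid(H,[ray("side",f(*p),100) for p in[(190,500),(269,421),(101,448),(148,401)]]))
print("threads now",rigid(H[:3],[ray("side",g(*p),100) for p in[(420,435),(553,313),(280,355)]]))
# predicted pixel for threads in g3 crop
th=-.319;R=np.array([[np.cos(th),-np.sin(th)],[np.sin(th),np.cos(th)]])
for h in H:
    u=proj("side",[*(R@h+[501,236.5]),100]);print((u-[280,215]+.5)*8-.5)
E
```

```text
plate holes (array([501.56, 231.21]), np.float64(-0.3122049772745639), array([[ 1.75, -3.78],
       [-1.06,  1.26],
       [-0.69,  2.52]]))
plate holes (array([500.87, 234.88]), np.float64(-0.3122049772745633), array([[ 1.77, -3.88],
       [-0.95,  1.37],
       [-0.82,  2.5 ]]))
plate corners (array([500.03, 236.48]), np.float64(-0.30897638622004786), array([[-1.26, -0.82],
       [ 1.26,  0.82]]))
threads0 (array([500.06, 233.63]), np.float64(-0.3254950568957348), array([[ 0.04,  0.24],
       [-0.76,  0.  ],
       [-0.3 , -0.36],
       [ 1.02,  0.13]]))
threads now (array([500.17, 231.98]), np.float64(-0.34838860037412933), array([[ 0.71, -1.07],
       [-0.87, -0.05],
       [ 0.15,  1.12]]))
[421.07 444.57]
[543.83 317.49]
[276.24 362.58]
[354.94 286.52]
```

Call:
step_arm --dp '[[0, 0, -0.2], [0, 0, -0.25], [0, 0, -0.2], [0, 0, -0.15], [0, 0, -0.1], [0, 0, 0], [0, 0, 0], [0, 0, 0], [0, 0, 0]]' --angular '[[0, 0, 0], [0, 0, 0], [0, 0, 0], [0, 0, 0], [0, 0, 0], [0, 0, 0], [0, 0, 0], [0, 0, 0], [0, 0, 0]]'

```text
t: 14.07
ee_pos: [501.5, 237.5, 128.3]
tcp_rot: [-1.839, 2.546, 0.0]
contact_force: [0.0, 0.2, -3.2]
grip_width: 0.135
```

```bash
python3 - <<'E'
from h import *
st()
p,_=r.camera("top");q,d=r.camera("side")
np.save("pics/s4.npy",q)
g=cv2.resize(q[225:285,290:370],(800,600),interpolation=cv2.INTER_CUBIC)
cv2.imwrite("pics/g4.png",g[:,:,::-1])
E
```

```text
14.0667 [501.52 237.52 128.32] phi -1.8907086492135083 z [ 0.  0. -1.] q [ 0.8   0.25 -0.39  0.   -0.93 -1.12] F [ 0.05  0.25 -3.16] 0.13549945400932817
```

View pics/g4.png

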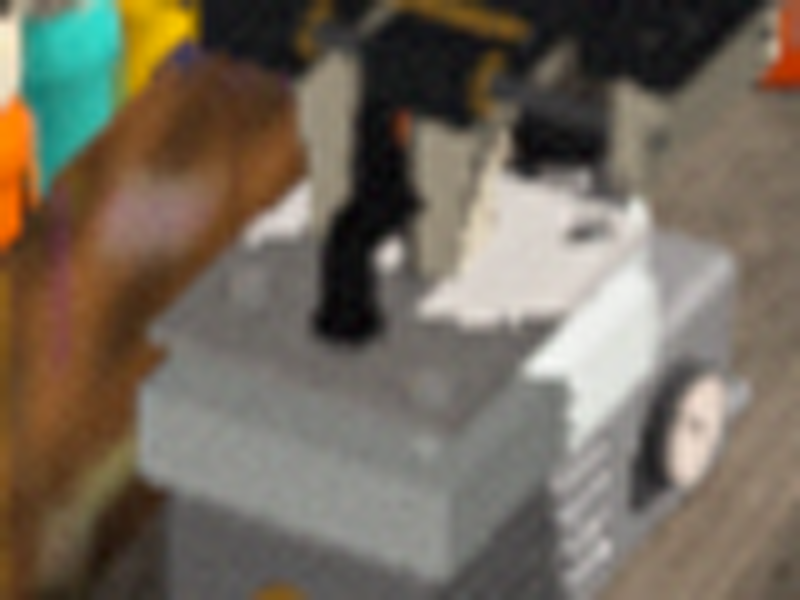

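```bash
python3 - <<'E'
from h import *
def P(L,c,th,z):
    R=np.array([[np.cos(th),-np.sin(th)],[np.sin(th),np.cos(th)]])
    return np.array([(proj("side",[*(R@np.array(l)+c),z])-[290,225]+.5)*10-.5 for l in L])
c=[501.4,237.2]
print("flange RL,FL,FR",P([[47,57],[-47,57],[-47,-57]],c,-.319,100).round())
print("plate RL,FL,FR under",P([[45,55],[-45,55],[-45,-55]],c,-.319,115).round())
print("plate top",P([[45,55],[-45,55],[-45,-55]],c,-.319,120).round())
print("holes top",P(H,c,-.319,120).round(), "mm->px x",P([[10,0],[0,10],[0,0]],c,-.319,120)-P([[0,0]],c,-.319,120))
q=np.load("pics/s4.npy");g=cv2.resize(q[225:285,290:370],(800,600),interpolation=cv2.INTER_CUBIC)
for n,(x,y) in {"FLh":(432,385),"FRh":(590,232),"RLh":(250,285)}.items():print(n)
im=g.copy()
for z,L,k,col in((100,[[47,57],[-47,57],[-47,-57],[47,-57]],0,(255,0,0)),(120,[[45,55],[-45,55],[-45,-55],[45,-55]],0,(0,255,0))):
    cv2.polylines(im,[P(L,c,-.319,z).round().astype(int)],True,col,1)
for z,rad,col in((120,7,(0,255,0)),(100,3,(255,0,0))):
  for h in H:
    a=np.linspace(0,6.28,24);cv2.polylines(im,[P([h+rad*np.array([np.cos(t),np.sin(t)]) for t in a],c,-.319,z).round().astype(int)],True,col,1)
cv2.imwrite("pics/g5.png",im[:,:,::-1])
E
```

```text
flange RL,FL,FR [[133. 397.]
 [447. 504.]
 [653. 287.]]
plate RL,FL,FR under [[143. 348.]
 [444. 451.]
 [645. 242.]]
plate top [[143. 332.]
 [445. 435.]
 [646. 227.]]
holes top [[425. 394.]
 [580. 236.]
 [243. 292.]
 [342. 198.]] mm->px x [[-32.87 -10.77]
 [-18.82  18.53]
 [  0.     0.  ]]
FLh
FRh
RLh
```

View pics/g5.png

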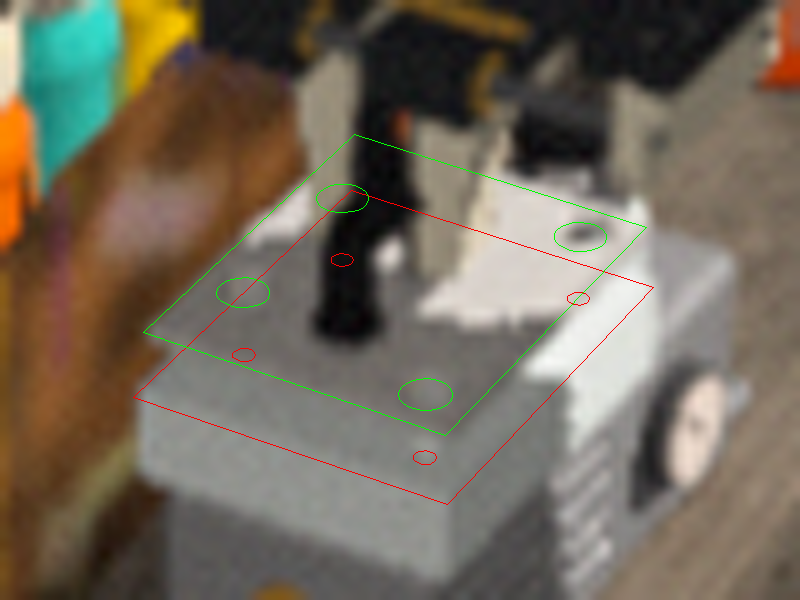

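The threads and plate holes sit about the same distance from the model overlay in the side view, so they agree to about 1–1.5 mm, inside the 4 mm margin. I'll check steadiness and that the bystanders haven't moved, then hand in.

Call:
step_arm --dp '[[0, 0, 0], [0, 0, 0], [0, 0, 0], [0, 0, 0], [0, 0, 0], [0, 0, 0]]' --angular '[[0, 0, 0], [0, 0, 0], [0, 0, 0], [0, 0, 0], [0, 0, 0], [0, 0, 0]]'

```text
t: 14.67
ee_pos: [501.4, 237.4, 128.1]
tcp_rot: [-1.839, 2.547, 0.0]
contact_force: [-0.3, 0.3, -4.0]
grip_width: 0.13
```

```bash
python3 - <<'E'
from h import *
st()
a=np.load("pics/side0c.npy").astype(int);b=np.load("pics/s4.npy").astype(int)
t0=np.load("pics/top0c.npy").astype(int);t=r.camera("top")[0].astype(int)
for n,A,B,x,y in(("orange side",a,b,368,220),("bottle side",a,b,265,343),("orange top",t0,t,395,261),("magenta top",t0,t,463,180),("bottle top",t0,t,172,205)):
    print(n,abs(A-B)[y-8:y+8,x-6:x+6].mean())
r.hand_in()
E
```

```text
14.6667 [501.37 237.37 128.07] phi -1.8907912466043473 z [-0.  0. -1.] q [ 0.8   0.25 -0.39 -0.   -0.93 -1.12] F [-0.25  0.27 -4.  ] 0.12955265969697508
orange side 40.81597222222222
bottle side 29.51215277777778
orange top 9.12673611111111
magenta top 8.753472222222221
bottle top 62.13194444444444
the job is handed in; nothing more can be done
```

```bash
python3 - <<'E'
import numpy as np,cv2
a=np.load("pics/side0c.npy");b=np.load("pics/s4.npy")
f=lambda i:cv2.resize(i[190:410,200:420],(400,400))
cv2.imwrite("pics/g6.png",np.hstack([f(a),f(b)])[:,:,::-1])
E
```

```text
(no output)
```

View pics/g6.png

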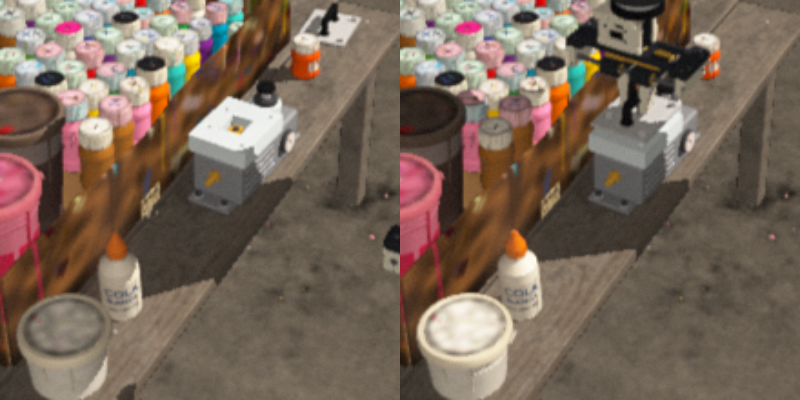

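The unit is vented, and I handed in with the plate held level over the flange. All checks came out well except that the top camera could not see the final fit.

- **Vent:** I pressed the plunger to its stop, with the fingertips at 109 mm and 20 N, and held it there for over 1.2 s. It sprang back up afterwards.
- **Hover:** The plate's underside is about 15 mm above the flange, worked out from the tool height since the grasp. It is level and steady, and the wrist carries only the plate's weight (3–4 N). The grip is 45 N on the handle.
- **Alignment:** The wide pair of holes faces the robot. By the arm's reading and the earlier top-view fits, the holes are within about 1 mm of the threads and 0.002 rad. In the side view they agree to about 1–1.5 mm. The margin is 4 mm.
- **Not confirmed:** The arm blocked the top camera, so I could not look straight down through the holes. In the side view the rear right hole was hidden, so that comparison uses the other three.
- **Bystanders:** My pixel-difference check gave high values for the bottle in both views and for the orange jar in the side view. Before-and-after side pictures show both standing where they were, and the differences come from the arm's shadow and parts of the arm in the way. The magenta jar was checked only by pixel difference in the top view, which showed little change.

The robot's clock stood at about 14.7 s at hand-in.

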